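# Tuck the stick carton shut and hold it up level

## Task

The filled carton in the aluminium packing nest is still open: swing its lid shut and press it down until the tab snaps in behind the front rim, with the carton still seated in the nest. Then take the closed carton by its two long sides without crushing it, lift it straight up out of the nest and hold it there, upright and steady, over the nest with its underside about 15 cm above the bench, so that the line checker can look at the batch code underneath. Finish while still holding it in the air, and leave everything else on the bench where it is.

Things in the scene. Friction and masses are not known exactly. Their poses are not given: they have to be found in the camera images.
- carton: pale blue board carton, 44 mm wide (its x), 146 mm long (its y), 92 mm tall to the rim, 94.5 mm with the lid shut; 0.17 to 0.27 kg with four capped sticks fitted tight inside. Origin: centre of its underside; z up; -x is the front (rim side), +x the hinge side. It stands loose in the nest with about 1.5 mm of play all round. The board crushes under more than about 40 N of grip.
- lid (a joint): hinge of the carton's lid, rad: 0 = shut, 1.57 = upright, 1.7 to 2.2 at the start (leaning back over the hinge side). The stiff crease lets the lid stay where it is left. On closing, the tab meets the rim bead at about 0.2 rad; pressing on down with 3 to 6 N near the free edge snaps it past (more does no harm), and the lid then stays shut with at most 0.06 rad of play.
- lid_hinge (a point): middle of the lid's hinge line, at the carton's top edge on its +x side (22 mm from the centre plane, 92 mm up); the hinge line runs along the carton's y.
- lid_edge (a point): middle of the lid's free edge on its outer face (on top when shut). The lid is a panel 44 mm deep from hinge to free edge, 146 mm long, 2.5 mm thick; on its inner side, 6 mm back from the free edge, hangs a white tuck tab 118 mm long and 17 mm deep on a springy crease.
- carton_rim (a point): middle of the carton's front rim, a white bead 5 mm thick along the top of the -x side wall; the tab belongs behind (inside) it.
- nest: fixed aluminium packing nest: plate 100 x 190 mm, 10 mm thick, on which the carton stands; rails and end stops round its foot rise 28 mm above the plate (38 mm above the bench; outer faces of the long rails 32 mm from the centre). Origin: centre of its underside on the bench; its x and y run as the carton's.
- table: the stainless steel bench, top at z = 0.
- mould: fixed aluminium mould bar, 46 x 224 mm, 40 mm tall, with a row of five round bores in its top; a bystander. Origin: centre of its underside.
- bar_stick1: blue uncapped cosmetic stick, 29 mm across, 69 mm tall, standing in a bore of the mould bar; bystander. Origin: centre of its underside.
- bar_stick2: another such stick in the mould bar; bystander.
- stick1: blue uncapped stick, 29 mm across, 69 mm tall, standing on the bench towards the back; bystander. Origin: centre of its underside.
- stick2: another such stick; bystander.
- stick3: another such stick; bystander.
- spare: a closed carton of the same make (44 x 146 x 94 mm), standing on the bare bench at the back, already checked; bystander. Origin: centre of its underside.
- cup: stainless cup, 72 mm across, 75 mm tall, at the left; bystander. Origin: centre of its underside.
- spatula: spatula, 200 mm long, lying at the right; bystander.
Things that resemble listed ones, but are neither listed nor needed, are in the scene too. Leave any brown or yellow look-alike of the carton alone. What is shaped like the nest but yellow is not meant.

How it is judged:
On the way, in this order (a step that is already met when the one before it is completed fails the run):
1. the lid is shut, its tab behind the rim, with the carton still seated in the nest (value of joint lid below 0.08 rad and z of carton in the frame of nest below 0.014 m and angle between carton's own z axis and vertical below 0.06 rad), for 0.3 s.
2. the closed carton is lifted out of the nest in the fingers (value of joint lid below 0.08 rad and height (world z) of carton above 0.1 m and contact force between the fingers and carton above 1 N), for 0.2 s.
At the end, for the whole second after the job is handed in: The carton is held by the fingers with its lid shut (within 0.08 rad), its underside 12 to 19 cm above the bench and within 5 cm of being over the nest's centre, upright within 5 degrees, steady (under 2 cm/s and 0.15 rad/s), touching neither nest nor bench; this stays so through the last second (value of joint lid below 0.08 rad and height (world z) of carton between 0.12 and 0.19 m and horizontal distance between carton and nest below 0.05 m and angle between carton's own z axis and vertical below 0.09 rad and linear speed of carton below 0.02 m/s and angular speed of carton below 0.15 rad/s and contact force between the fingers and carton above 1 N and contact force between carton and nest below 0.05 N and contact force between carton and table below 0.05 N); the arm keeps its last pose, push and grip.
It fails at once if the carton is crushed (a finger or both bear on it with more than 90 N in all) (contact force between the fingers and carton above 90 N).
It fails at once if the carton is tipped by more than 20 degrees (angle between carton's own z axis and vertical above 0.35 rad).
It fails at once if a bystander is shifted by more than 2.5 cm or knocked over (distance of any of bar_stick1, bar_stick2, stick1, stick2, stick3, spare, cup, spatula from where it was at the start of the episode above 0.025 m or angle between any of stick1, stick2, stick3, spare, cup's own z axis and vertical above 0.5 rad).
It also fails if it takes over 53 s, if anything falls off the work surface, if the arm or the gripper's body presses on something with over 40 N, if the wrist force passes 120 N, or if a joint passes its speed limit or range.

## Robot

A 6-joint arm with a two-finger parallel gripper is mounted at the origin on the work surface. World frame = base frame: x ahead of the robot, y to its left, z up, the work surface at z = 0. Lengths are in m, angles in rad, forces in N, time in s.
With the tool pointing down it reaches from about 0.35 to 0.775 m from the base axis. Payload 5.5 kg.
Tool frame: the origin (TCP) lies at the centre of the arm's flange, where the gripper is bolted on; the fingertips stand 173 mm ahead of it and the grasp point (between the pads) lies 155 mm ahead of it; z points along the fingers, y is the line along which they close (so a half turn about z gives the same grasp; the last joint's range is limited). The gripper opens to 85 mm and grips with 20 to 120 N. Pads are 22 mm wide; open, the fingers measure 114 mm over their backs; the gripper's body (76 mm by 85 mm) begins 54 mm behind the grasp point. The pads swing forward as they close: fully open they stand 13 mm farther back than shut.
Start: joints at [-1.488, 0.313, 0.046, 1.304, 0, 1.431], TCP at [0.127, -0.561, 0.405] pointing down, gripper open.
Joint ranges: [-2.76, 2.76], [-0.86, 1.69], [-1.03, 1.26], [-2.2, 2.34], [-1.47, 1.5], [-3.14, 3.14]. Speed limits (rad/s): [2.57, 2.57, 3.14, 3.14, 3.14, 3.14].

## Interface

Orientations are given as a unit quaternion [x, y, z, w].
In Python, from bench import manip, read_camera, calibration, workorder gives the robot as it stands.
- The arm moves only by the tool send_rows, never from a script. Its argument "targets" is a list of rows, each a list of 6 numbers: the shift along the tool's x, y, z in m, then the turn, a rotation vector about the tool's x, y, z in degrees. In form: [[tx, ty, tz, wx, wy, wz], ...]. A call has exactly 10 rows; each row shifts and turns the commanded pose from where the row before left it, along the tool's axes as they then stand; what a row does not reach is not made up. A row lasts 1/10 s, in which the tool goes at most 50 mm and 8.59 degrees, less where a joint would pass 70% of its speed; a pose out of reach is approached as far as the arm can. A call with a gripper value outside its range is refused whole. "jaw" is the closure, from -1 (fully open) to 1 (shut), set as the call begins (left out, the last holds). The fingers move at their own pace and stop on an object; the grip force is fixed at half the most. Time passes only in rows, so rows that do not move let the fingers close, or fill a call up. It gives the time, the measured TCP pose, the force, the opening and the grip force at its end, in the units of the state.
- manip.observe(): the state, without advancing time (a new reading comes with each control period).
- read_camera(name): name is "side" or "top"; returns (picture, depth): 400x640x3 uint8, red, green, blue; 400x640 float32, m along the optical axis (not along the pixel's ray), 0 where there is no reading.
- calibration(name): a dict with "mtx" (3x3 intrinsics, pixels), "rvec" (rotation vector, rad) and "tvec" (3), from world to camera coordinates, as OpenCV has them. Camera axes: x right, y down, z forward; pixel columns grow to the right and rows downward; lengths in m; the calibration is good to about 2 mm. A picture is of the moment at which its call begins. calibration takes no time and is no camera call.
- workorder.job_done(): hands the job in; it is judged then, once.
The state is a dict: "t": time; "qpos": joint angles; "qd": joint speeds; "effort": joint torques, N m; "tool_pos": TCP position; "tool_rot": TCP orientation; "wrist_force": force on the tool from outside, world axes, zero at the start; "moment": the same for the moment, N m; "grip_width": finger opening in m; "gripper_force": force on a finger pad.
Only numpy, scipy, OpenCV 4.12 (cv2) and the standard library are available. Lean on these libraries where they do the work, as an engineer would, in place of code of your own. Each camera call takes 0.05 s, during which the arm holds its last target. There are 200 camera calls.

## Working session

There is one attempt and no reset: what is moved stays moved. The work goes in short steps, Python scripts to look and compute and a tool call to move; the robot and the scene stay as the last step left them, time stands still between calls to the robot, and variables do not carry over. Pictures are saved under pics/ and viewed, at most 10 in all, crops included, and the job is handed in when it is done.

Besides the shell and the picture viewer there is one more tool, called after ">>>" as name(argument=value, ...), one argument or row to a line, values as JSON. send_rows: Moves the arm, as the interface text tells. Its arguments: {"type":"object","properties":{"targets":{"type":"array"},"jaw":{"type":"number"}},"required":["targets"]}

```bash
mkdir -p pics; ls
python3 - <<'E'
from bench import manip, read_camera, calibration
import cv2,numpy as np
for n in("side","top"):
    p,d=read_camera(n); np.savez(f"pics/{n}0.npz",p=p,d=d); cv2.imwrite(f"pics/{n}0.png",p[:,:,::-1])
    c=calibration(n); R=cv2.Rodrigues(np.array(c["rvec"]))[0]; print(n,np.round(c["mtx"],1).tolist(),np.round(-R.T@np.array(c["tvec"]).ravel(),3),np.round(R,2).tolist())
print(manip.observe())
E
```

```text
pics
side [[414.4, 0.0, 323.6], [0.0, 414.4, 203.6], [0.0, 0.0, 1.0]] [0.063 0.948 1.008] [[-0.91, -0.41, -0.02], [-0.25, 0.59, -0.77], [0.33, -0.69, -0.64]]
top [[399.0, 0.0, 319.4], [0.0, 399.0, 199.0], [0.0, 0.0, 1.0]] [ 0.42  -0.002  1.21 ] [[0.03, -1.0, 0.0], [-1.0, -0.03, -0.09], [0.09, 0.0, -1.0]]
{'t': 0.1, 'qpos': array([-1.48758236e+00,  3.13930619e-01,  4.51042496e-02,  1.30359566e+00,
       -3.12687561e-05,  1.43121785e+00]), 'qd': array([ 0.00190685, -0.00332513,  0.00420239,  0.00021617,  0.00030329,
       -0.00191425]), 'effort': array([ 3.83707855e-03, -4.81724954e+01,  2.99244761e+01,  1.28089372e-02,
       -1.27742919e-04, -3.36634443e-06]), 'tool_pos': array([ 0.1270331 , -0.56061881,  0.40389955]), 'tool_rot': array([ 9.93801524e-01,  1.11165954e-01,  7.27678781e-06, -8.12969122e-04]), 'wrist_force': array([ 0.07611099,  0.15076648, -0.26016971]), 'moment': array([ 0.04810989,  0.01312712, -0.03976147]), 'gripper_force': 0.0, 'grip_width': 0.08569140852398369}
```

View pics/top0.png

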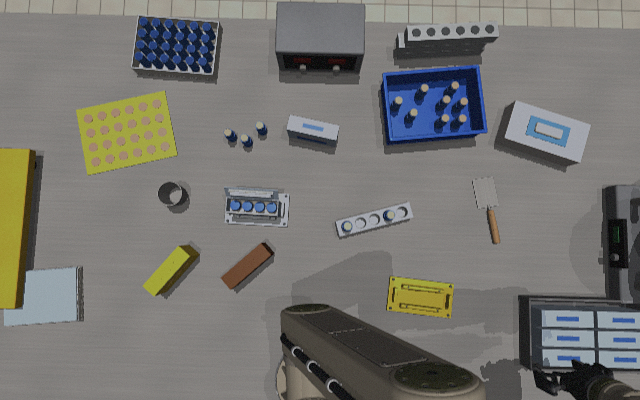

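View pics/side0.png

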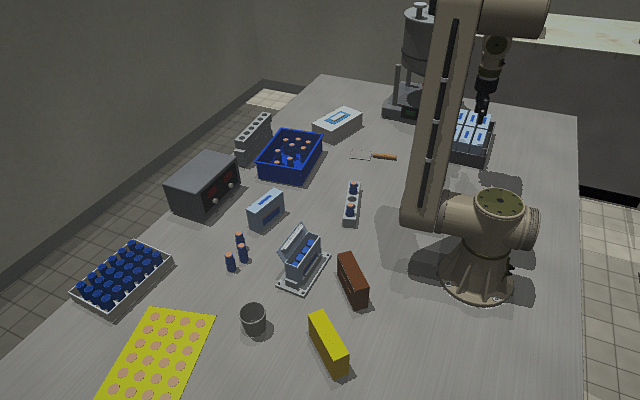

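Top view: the open pale carton sits in the aluminium nest at (256,207), with its lid leaning to the far side. Look-alikes are brown at (248,265), yellow at (171,270), the closed spare at (313,130), and the yellow nest at (420,296). Only (256,207) is open and stands in an aluminium nest. I'll confirm with a crop and measure it.

```bash
cat > h.py <<'E'
import cv2,numpy as np
from bench import calibration
def cloud(n,d):
    c=calibration(n);K=np.array(c["mtx"]);R=cv2.Rodrigues(np.array(c["rvec"]))[0];t=np.array(c["tvec"]).ravel()
    v,u=np.mgrid[:d.shape[0],:d.shape[1]]
    P=np.stack([(u-K[0,2])/K[0,0]*d,(v-K[1,2])/K[1,1]*d,d],-1)
    return (P-t)@R
def load(n,k):
    z=np.load(f"pics/{n}{k}.npz");return z["p"],z["d"],cloud(n,z["d"])
E
python3 - <<'E'
from h import *
p,d,P=load("top",0); q,e,Q=load("side",0)
a=cv2.resize(p[170:245,205:310],None,fx=5,fy=5,interpolation=cv2.INTER_CUBIC)
b=cv2.resize(q[210:310,260:350],None,fx=3.75,fy=3.75,interpolation=cv2.INTER_CUBIC)
h=375; cv2.imwrite("pics/crop1.png",np.hstack([a[:h,:460],b[:h]])[:,:,::-1])
for n,X,(r0,r1,c0,c1) in(("top",P,(170,245,205,310)),("side",Q,(210,310,260,350))):
    x=X[r0:r1,c0:c1].reshape(-1,3); x=x[(abs(x[:,2])<.3)]
    print(n,"hist",np.histogram(x[:,2],bins=np.arange(-.01,.17,.01)))
    for lo,hi in((.03,.044),(.09,.11),(.11,.125),(.125,.14),(.14,.16)):
        m=x[(x[:,2]>lo)&(x[:,2]<hi)][:,:2]
        if len(m)>8: print(lo,hi,len(m),cv2.minAreaRect((m*1000).astype(np.float32)),m.mean(0).round(3))
# nearby heights (obstacles)
E
```

```text
top hist (array([1791, 3938,  467,   18,  128,   59,  210,   71,   95,  313,   67,
        234,   48,   21,  220,  162,    0]), array([-0.01,  0.  ,  0.01,  0.02,  0.03,  0.04,  0.05,  0.06,  0.07,
        0.08,  0.09,  0.1 ,  0.11,  0.12,  0.13,  0.14,  0.15,  0.16]))
0.03 0.044 174 ((478.7686462402344, 165.839111328125), (133.30072021484375, 125.11367797851562), 50.44862365722656) [0.472 0.165]
0.09 0.11 301 ((455.4100646972656, 188.01817321777344), (147.1687469482422, 129.02505493164062), 87.45063781738281) [0.497 0.188]
0.11 0.125 59 ((521.7914428710938, 184.29367065429688), (144.5364227294922, 10.33528995513916), 88.01898193359375) [0.521 0.17 ]
0.125 0.14 230 ((528.24072265625, 184.8132781982422), (143.58706665039062, 21.5169677734375), 87.95863342285156) [0.53  0.182]
0.14 0.16 162 ((528.0084838867188, 187.2850341796875), (137.8013916015625, 21.662574768066406), 87.83876037597656) [0.527 0.187]
side hist (array([2167, 3773,  465,  172,  267,  210,  164,  157,  241,  336,  391,
        205,  126,   57,  143,   88,    0]), array([-0.01,  0.  ,  0.01,  0.02,  0.03,  0.04,  0.05,  0.06,  0.07,
        0.08,  0.09,  0.1 ,  0.11,  0.12,  0.13,  0.14,  0.15,  0.16]))
0.03 0.044 381 ((531.5845336914062, 128.72259521484375), (308.7952880859375, 366.7073669433594), 21.703306198120117) [0.495 0.151]
0.09 0.11 596 ((500.4036865234375, 163.60671997070312), (188.4051971435547, 454.77545166015625), 59.039939880371094) [0.451 0.189]
0.11 0.125 170 ((524.900390625, 188.22177124023438), (145.48500061035156, 13.042689323425293), 87.35037231445312) [0.525 0.192]
0.125 0.14 156 ((529.8593139648438, 187.5050048828125), (146.33497619628906, 22.242862701416016), 87.55596160888672) [0.533 0.195]
0.14 0.16 88 ((528.677001953125, 190.2625274658203), (131.97955322265625, 21.952035903930664), 88.58426666259766) [0.527 0.189]
```

View pics/crop1.png

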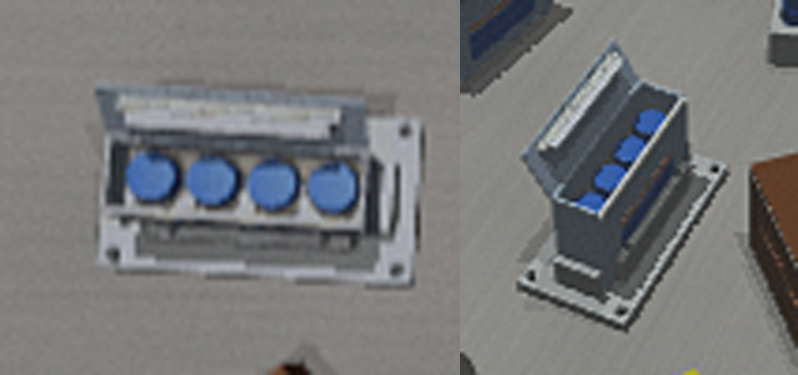

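Confirmed: the crop shows the open carton with four blue caps, its lid with white tab at the far (+x) side, and the white rim at the near side. Now a pose fit.

Run:
```python
from h import *
a=np.radians(-2.2);ex=np.array([np.cos(a),np.sin(a)]);ey=np.array([-ex[1],ex[0]])
for n in("top","side"):
    p,d,P=load(n,0); x=P.reshape(-1,3)
    m=(abs(x[:,0]-.5)<.075)&(abs(x[:,1]-.187)<.11)&(x[:,2]>.004)&(x[:,2]<.2);x=x[m]; col=p.reshape(-1,3)[m]
    for nm,lo,hi in(("plate",.006,.015),("rails",.033,.043),("rim",.097,.107),("lid",.115,.15)):
        s=x[(x[:,2]>lo)&(x[:,2]<hi)]
        if nm=="rim": s=s[s[:,0]<.515]
        if len(s)<5: continue
        u,v=s[:,:2]@ex,s[:,:2]@ey
        print(n,nm,len(s),np.percentile(u,[1,10,50,90,99]).round(4),np.percentile(v,[1,10,50,90,99]).round(4),cv2.minAreaRect((s[:,:2]*1000).astype(np.float32)))
    s=x[x[:,2]>.115]; A=np.c_[s[:,:2]@ex, s[:,2]]
    for zz in np.arange(.115,.155,.006):
        b=A[abs(A[:,1]-zz)<.003]; print(round(zz,3),len(b),np.percentile(b[:,0],[5,50,95]).round(4) if len(b) else'')
# pixel corners
c=calibration("top");K=np.array(c["mtx"]);R=cv2.Rodrigues(np.array(c["rvec"]))[0];t=np.array(c["tvec"]).ravel();o=-R.T@t
def ray(u,v,z):
    r=R.T@np.linalg.solve(K,[u,v,1]); return (o+r*(z-o[2])/r[2]).round(4)
for nm,cx,cy,z in(("plateLB",99,265,.01),("plateRB",412,287,.01),("plateRT",423,120,.01),("rimL",103,213,.102),("rimR",357,228,.102),("hingeL",107,135,.102),("hingeR",368,152,.102)):
    print(nm,ray(205+cx/5-.4,170+cy/5-.4,z))
```

```text
top plate 604 [0.4317 0.4382 0.4508 0.5201 0.5469] [0.1098 0.1151 0.1677 0.2829 0.2996] ((501.41802978515625, 184.90647888183594), (211.07577514648438, 147.2563934326172), 88.5516586303711)
top rails 158 [0.4544 0.4553 0.4603 0.4903 0.5033] [0.1222 0.1253 0.1826 0.2504 0.2671] ((471.7856140136719, 176.13665771484375), (40.81306457519531, 156.14730834960938), 13.5928316116333)
top rim 185 [0.4634 0.4644 0.471  0.5073 0.5093] [0.132  0.1354 0.1942 0.2751 0.2779] ((492.3380126953125, 186.15150451660156), (45.14944839477539, 147.14024353027344), 0.04355153813958168)
top lid 418 [0.5102 0.5125 0.5212 0.5293 0.5313] [0.1338 0.1479 0.2032 0.2595 0.2762] ((528.0361328125, 184.2099609375), (144.80746459960938, 21.882904052734375), 87.95863342285156)
0.115 8 [0.5128 0.5147 0.5175]
0.121 15 [0.5157 0.5177 0.5197]
0.127 13 [0.5165 0.5213 0.5228]
0.133 31 [0.5217 0.5259 0.5301]
0.139 295 [0.5108 0.5221 0.5307]
0.145 56 [0.5112 0.5178 0.5299]
0.151 0 
side plate 558 [0.4369 0.4395 0.4545 0.5259 0.5368] [0.1147 0.1371 0.26   0.2983 0.3032] ((470.6412353515625, 204.42588806152344), (210.730560302734
[... 319 characters left out ...]
 ((493.97412109375, 187.15567016601562), (148.45199584960938, 44.32609176635742), 88.3486557006836)
side lid 354 [0.5113 0.5142 0.5203 0.5304 0.533 ] [0.1362 0.1556 0.2173 0.2687 0.2798] ((529.2122802734375, 187.57041931152344), (146.41050720214844, 23.541397094726562), 87.55596160888672)
0.115 40 [0.5138 0.5169 0.5192]
0.121 61 [0.5163 0.5192 0.5226]
0.127 22 [0.5185 0.5224 0.5261]
0.133 35 [0.5222 0.528  0.5317]
0.139 171 [0.5123 0.5234 0.5327]
0.145 25 [0.5118 0.517  0.5268]
0.151 0 
plateLB [0.4481 0.2813 0.01  ]
plateRB [0.4399 0.093  0.01  ]
plateRT [0.5407 0.0898 0.01  ]
rimL [0.4749 0.2586 0.102 ]
rimR [0.4702 0.1173 0.102 ]
hingeL [0.5184 0.2585 0.102 ]
hingeR [0.5127 0.1127 0.102 ]
```

>>> send_rows(
  targets=[
    [0,0,0,0,0,-7.5],
    [0,0,0,0,0,-7.5],
    [0,0,0,0,0,-7.5],
    [0,0,0,0,0,-7.5],
    [0,0,0,0,0,-7.5],
    [0,0,0,0,0,-7.5],
    [0,0,0,0,0,-7.5],
    [0,0,0,0,0,-7.5],
    [0,0,0,0,0,-7.5],
    [0,0,0,0,0,-7.5],
  ],
  jaw=1,
)

```text
t: 1.1
tool_pos: [0.127, -0.5607, 0.4042]
tool_rot: [0.719, 0.695, 0.0, -0.0]
wrist_force: [0.9, 0.2, -0.3]
grip_width: -0.0002
gripper_force: 0.0
```

>>> send_rows(
  targets=[
    [0.038,0.0213,0,0,0,0],
    [0.038,0.0213,0,0,0,0],
    [0.038,0.0213,0,0,0,0],
    [0.038,0.0213,0,0,0,0],
    [0.038,0.0213,0,0,0,0],
    [0.038,0.0213,0,0,0,0],
    [0.038,0.0213,0,0,0,0],
    [0.038,0.0213,0,0,0,0],
    [0.038,0.0213,0,0,0,0],
    [0.038,0.0213,0,0,0,0],
  ],
)

```text
t: 2.1
tool_pos: [0.3551, -0.1877, 0.4045]
tool_rot: [0.721, 0.693, -0.0, 0.0]
wrist_force: [0.4, -0.2, 0.5]
grip_width: 0.0001
gripper_force: 0.0
```

>>> send_rows(
  targets=[
    [0.038,0.0213,0,0,0,0],
    [0.038,0.0213,0,0,0,0],
    [0.038,0.0213,0,0,0,0],
    [0.038,0.0213,0,0,0,0],
    [0.038,0.0213,0,0,0,0],
    [0.038,0.0213,0,0,0,0],
    [0.038,0.0213,0,0,0,0],
    [0.038,0.0213,0,0,0,0],
    [0.038,0.0213,0,0,0,0],
    [0.038,0.0213,0,0,0,0],
  ],
)

```text
t: 3.1
tool_pos: [0.5829, 0.1838, 0.4041]
tool_rot: [0.721, 0.693, -0.0, -0.0]
wrist_force: [1.1, -0.1, -0.3]
grip_width: -0.0001
gripper_force: 0.0
```

>>> send_rows(
  targets=[
    [0,0,0.026,0,0,0],
    [0,0,0.026,0,0,0],
    [0,0,0.026,0,0,0],
    [0,0,0.02,0,0,0],
    [0,0,0.005,0,0,0],
    [0,-0.008,0,0,0,0],
    [0,-0.008,0,0,0,0],
    [0,-0.008,0,0,0,0],
    [0,-0.008,0,0,0,0],
    [0,-0.008,0,0,0,0],
  ],
)

```text
t: 4.1
tool_pos: [0.5447, 0.1837, 0.3057]
tool_rot: [0.721, 0.693, 0.005, 0.004]
wrist_force: [9.1, -3.0, 16.6]
grip_width: 0.0002
gripper_force: 7.3
```

```bash
cat > snap.py <<'E'
import sys
from h import *
from bench import read_camera,manip
k=sys.argv[1]; out=[]
for n,(r0,r1,c0,c1) in(("top",(160,235,205,305)),("side",(180,305,250,370))):
    p,d=read_camera(n); np.savez(f"pics/{n}{k}.npz",p=p,d=d)
    c=p[r0:r1,c0:c1]; out.append(cv2.resize(c,(int(375*(c1-c0)/(r1-r0)),375),interpolation=cv2.INTER_CUBIC)[:,:400])
cv2.imwrite(f"pics/snap{k}.png",np.hstack(out)[:,:,::-1])
o=manip.observe();print(o["t"],o["tool_pos"],o["wrist_force"])
E
python3 snap.py 1
```

```text
4.2 [0.54425249 0.18365948 0.30632006] [ 4.86791591 -1.46185725 10.12139509]
```

View pics/snap1.png

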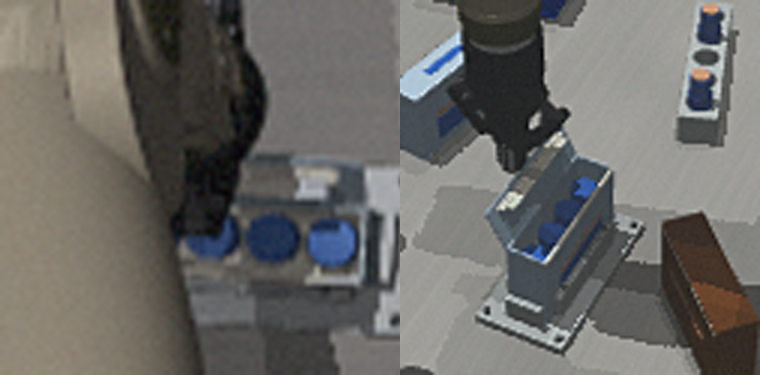

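The side view shows the finger at (510,165) behind the lid, with contact made. The upward force is higher than I expected, so I'll check the lid angle.

```bash
cat > lid.py <<'E'
import sys
from h import *
a=np.radians(-2.2);ex=np.array([np.cos(a),np.sin(a)]);ey=np.array([-ex[1],ex[0]])
for n in("side","top"):
    p,d,P=load(n,sys.argv[1]);x=P.reshape(-1,3);u=x[:,:2]@ex;v=x[:,:2]@ey
    for lo,hi in((.135,.155),(.165,.19),(.195,.22),(.225,.245),(.25,.278)):
        m=(u>.45)&(u<.60)&(v>lo)&(v<hi)&(x[:,2]>.094)&(x[:,2]<.2)
        A=np.c_[u[m],x[m,2]]; A=A[np.argsort(-A[:,1])]
        print(n,lo,len(A),(A[:60:5]*1000).astype(int).tolist())
E
python3 lid.py 1
```

```text
side 0.135 76 [[507, 142], [519, 139], [517, 127], [512, 119], [513, 115], [508, 111], [511, 110], [505, 106], [505, 104], [470, 102], [504, 101], [464, 100]]
side 0.165 104 [[523, 146], [507, 144], [505, 143], [511, 143], [522, 141], [506, 141], [504, 140], [512, 139], [525, 136], [510, 120], [511, 118], [510, 115]]
side 0.195 310 [[568, 199], [521, 198], [542, 197], [570, 197], [570, 194], [573, 193], [568, 193], [521, 192], [534, 191], [513, 190], [516, 189], [548, 189]]
side 0.225 96 [[509, 145], [512, 143], [505, 143], [524, 142], [510, 141], [513, 141], [519, 140], [505, 138], [512, 120], [515, 117], [510, 114], [506, 111]]
side 0.25 150 [[504, 146], [521, 143], [521, 142], [514, 142], [508, 141], [522, 140], [523, 139], [522, 138], [523, 134], [517, 132], [516, 129], [514, 127]]
top 0.135 92 [[513, 145], [522, 144], [513, 143], [519, 142], [520, 141], [525, 140], [519, 139], [518, 137], [516, 127], [514, 122], [510, 118], [508, 113]]
top 0.165 109 [[506, 147], [514, 145], [515, 145], [512, 144], [507, 144], [512, 143], [512, 142], [512, 142], [517, 141], [517, 141], [510, 140], [515, 140]]
top 0.195 36 [[508, 194], [511, 143], [519, 138], [503, 105], [461, 103], [463, 101], [464, 100], [461, 98]]
top 0.225 4 [[459, 103]]
top 0.25 0 []
```

The lid has moved to about 1.92 rad and the finger is behind it. Continuing.

>>> send_rows(
  targets=[
    [0,-0.004,0,0,0,0],
    [0,-0.004,0,0,0,0],
    [0,-0.004,0,0,0,0],
    [0,-0.004,0,0,0,0],
    [0,-0.004,0,0,0,0],
    [0,-0.004,0,0,0,0],
    [0,-0.004,0,0,0,0],
    [0,-0.003,0,0,0,0],
    [0,0,0,0,0,0],
    [0,0,0,0,0,0],
  ],
)

```text
t: 5.2
tool_pos: [0.5114, 0.1848, 0.3017]
tool_rot: [0.721, 0.693, 0.0, 0.0]
wrist_force: [-0.5, -0.2, 0.9]
grip_width: 0.0
gripper_force: 0.0
```

```bash
python3 snap.py 2; python3 lid.py 2
```

```text
5.3 [0.5115737  0.18476073 0.30170931] [0.34203631 0.87662835 0.28111587]
side 0.135 26 [[481, 133], [480, 128], [466, 102], [469, 101], [466, 96], [465, 94]]
side 0.165 61 [[486, 141], [489, 136], [485, 133], [492, 132], [481, 129], [481, 127], [480, 127], [479, 124], [499, 122], [468, 101], [465, 101], [465, 99]]
side 0.195 301 [[486, 199], [543, 198], [537, 198], [535, 196], [463, 195], [544, 195], [468, 194], [508, 192], [467, 191], [488, 190], [475, 189], [464, 188]]
side 0.225 56 [[484, 143], [487, 138], [491, 133], [492, 131], [482, 130], [486, 129], [475, 125], [477, 122], [505, 113], [468, 101], [464, 97], [466, 94]]
side 0.25 79 [[485, 142], [485, 138], [489, 136], [479, 134], [484, 132], [480, 130], [480, 127], [478, 125], [497, 120], [505, 102], [466, 101], [467, 100]]
top 0.135 90 [[485, 143], [484, 139], [487, 138], [488, 135], [490, 132], [480, 131], [493, 129], [494, 129], [477, 126], [497, 123], [497, 121], [500, 117]]
top 0.165 127 [[476, 180], [487, 141], [486, 139], [488, 137], [482, 135], [488, 134], [480, 132], [480, 131], [481, 131], [494, 130], [493, 128], [477, 127]]
top 0.195 13 [[470, 183], [464, 106], [464, 100]]
top 0.225 0 []
top 0.25 0 []
```

The lid is at about 1.0 rad, as planned. Continuing along the arc.

>>> send_rows(
  targets=[
    [0,-0.0055,0.002,0,0,0],
    [0,-0.0055,0.002,0,0,0],
    [0,-0.0055,0.002,0,0,0],
    [0,-0.0055,0.002,0,0,0],
    [0,-0.0055,0.002,0,0,0],
    [0,0,0.002,0,0,0],
    [0,0,0.001,0,0,0],
    [0,0,0.001,0,0,0],
    [0,0,0.001,0,0,0],
    [0,0,0,0,0,0],
  ],
)

```text
t: 6.3
tool_pos: [0.4841, 0.1858, 0.2865]
tool_rot: [0.721, 0.693, -0.0, 0.0]
wrist_force: [-0.4, 0.0, -0.0]
grip_width: -0.0003
gripper_force: 0.0
```

```bash
python3 snap.py 3; python3 lid.py 3
```

```text
6.4 [0.48406143 0.18579291 0.28661128] [-0.85918651  0.46612141  0.12161966]
side 0.135 11 [[483, 112], [468, 101], [465, 97]]
side 0.165 29 [[467, 115], [467, 111], [505, 103], [467, 101], [467, 99], [466, 96]]
side 0.195 340 [[457, 199], [516, 198], [519, 198], [452, 195], [534, 195], [511, 193], [517, 192], [515, 190], [517, 189], [482, 187], [513, 186], [511, 185]]
side 0.225 85 [[470, 115], [469, 113], [469, 112], [477, 112], [485, 111], [480, 110], [474, 110], [493, 109], [473, 109], [499, 108], [506, 107], [487, 106]]
side 0.25 124 [[469, 116], [481, 115], [479, 113], [483, 112], [480, 112], [473, 111], [477, 111], [477, 110], [495, 110], [479, 110], [492, 109], [492, 109]]
top 0.135 116 [[467, 116], [473, 115], [478, 114], [470, 114], [469, 113], [483, 113], [486, 112], [473, 111], [490, 111], [489, 111], [481, 110], [476, 110]]
top 0.165 140 [[467, 117], [485, 115], [465, 115], [477, 114], [476, 113], [465, 113], [473, 112], [480, 112], [471, 111], [496, 111], [492, 110], [485, 110]]
top 0.195 1 [[514, 190]]
top 0.225 0 []
top 0.25 0 []
```

View pics/snap3.png

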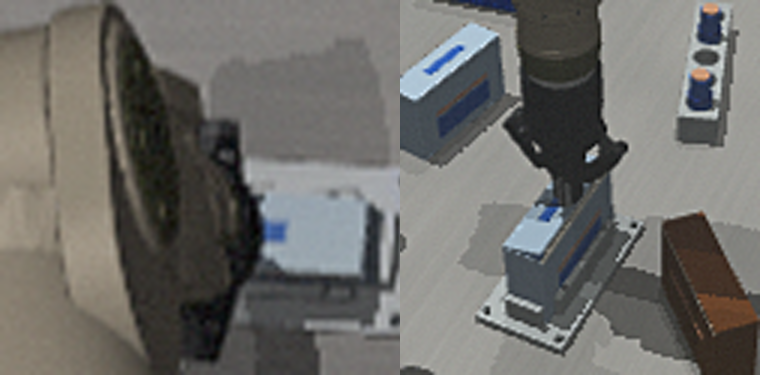

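The side view shows the lid nearly down, at about 0.25 rad, with the fingertips over the middle of its free edge (565,195). Pressing.

>>> send_rows(
  targets=[
    [0,0,0.002,0,0,0],
    [0,0,0.001,0,0,0],
    [0,0,0.001,0,0,0],
    [0,0,0.001,0,0,0],
    [0,0,0.001,0,0,0],
    [0,0,0.001,0,0,0],
    [0,0,0.001,0,0,0],
    [0,0,0.001,0,0,0],
    [0,0,0.001,0,0,0],
    [0,0,0.001,0,0,0],
  ],
)

```text
t: 7.4
tool_pos: [0.4839, 0.1858, 0.2774]
tool_rot: [0.721, 0.693, 0.0, 0.0]
wrist_force: [-6.5, -1.8, 18.4]
grip_width: 0.0004
gripper_force: 9.7
```

Tips are at 0.1044 m, the shut height, with 18 N. I'll press slightly more, then lift clear and look.

>>> send_rows(
  targets=[
    [0,0,0.001,0,0,0],
    [0,0,0.001,0,0,0],
    [0,0,0,0,0,0],
    [0,0,0,0,0,0],
    [0,0,-0.005,0,0,0],
    [0,0,-0.015,0,0,0],
    [0,0,-0.02,0,0,0],
    [0,0,-0.025,0,0,0],
    [0,0,-0.025,0,0,0],
    [0,0,0,0,0,0],
  ],
)

```text
t: 8.4
tool_pos: [0.4851, 0.1861, 0.367]
tool_rot: [0.721, 0.693, 0.003, 0.002]
wrist_force: [-0.3, 0.1, 0.4]
grip_width: -0.0002
gripper_force: 0.0
```

```bash
python3 snap.py 4; python3 lid.py 4
python3 - <<'E'
from h import *
a=np.radians(-2.2);ex=np.array([np.cos(a),np.sin(a)]);ey=np.array([-ex[1],ex[0]])
for n in("top","side"):
    p,d,P=load(n,4);x=P.reshape(-1,3);u=x[:,:2]@ex;v=x[:,:2]@ey
    m=(u>.45)&(u<.53)&(v>.12)&(v<.295)&(x[:,2]>.098)&(x[:,2]<.125)
    print(n,m.sum(),np.percentile(u[m],[2,98]),np.percentile(v[m],[2,98]),cv2.minAreaRect((x[m,:2]*1000).astype(np.float32)))
    A=np.c_[u[m]-.5075,v[m]-.206,np.ones(m.sum())];print(np.linalg.lstsq(A,x[m,2],rcond=None)[0])
E
```

```text
8.5 [0.4841421  0.18586635 0.36388379] [-0.26956232  0.99942887 -0.17165757]
side 0.135 75 [[474, 111], [502, 108], [501, 107], [485, 106], [487, 106], [478, 105], [508, 105], [471, 105], [484, 104], [465, 104], [493, 103], [496, 103]]
side 0.165 97 [[504, 110], [490, 108], [471, 107], [504, 107], [473, 106], [494, 106], [475, 106], [492, 105], [506, 105], [504, 105], [489, 105], [479, 104]]
side 0.195 113 [[466, 199], [474, 195], [491, 108], [484, 107], [488, 106], [468, 106], [489, 105], [476, 105], [497, 105], [488, 105], [468, 105], [473, 104]]
side 0.225 84 [[501, 108], [471, 107], [488, 106], [469, 106], [465, 106], [491, 105], [473, 105], [484, 105], [477, 105], [490, 104], [471, 104], [482, 104]]
side 0.25 121 [[479, 110], [507, 108], [500, 107], [495, 106], [502, 106], [473, 106], [493, 106], [475, 105], [503, 105], [491, 105], [475, 105], [480, 105]]
top 0.135 117 [[487, 110], [465, 109], [478, 108], [504, 108], [481, 107], [471, 107], [481, 106], [487, 106], [489, 106], [476, 106], [504, 105], [504, 105]]
top 0.165 143 [[474, 111], [502, 109], [489, 108], [507, 108], [468, 107], [469, 107], [484, 107], [499, 107], [476, 106], [473, 106], [502, 106], [494, 106]]
top 0.195 70 [[469, 112], [464, 108], [500, 107], [500, 106], [469, 106], [472, 105], [478, 105], [489, 105], [472, 104], [503, 104], [492, 104], [478, 103]]
top 0.225 0 []
top 0.25 0 []
top 432 [0.46434925 0.5069724 ] [0.13274723 0.20570546] ((492.02178955078125, 153.51358032226562), (81.04009246826172, 44.169395446777344), 87.87743377685547)
[-0.00446763 -0.0045129   0.10534573]
side 574 [0.46470706 0.50872464] [0.13706893 0.27975358] ((494.7547607421875, 187.614013671875), (151.3335723876953, 46.464073181152344), 88.07169342041016)
[ 0.02032175 -0.00425796  0.10526942]
```

View pics/snap4.png

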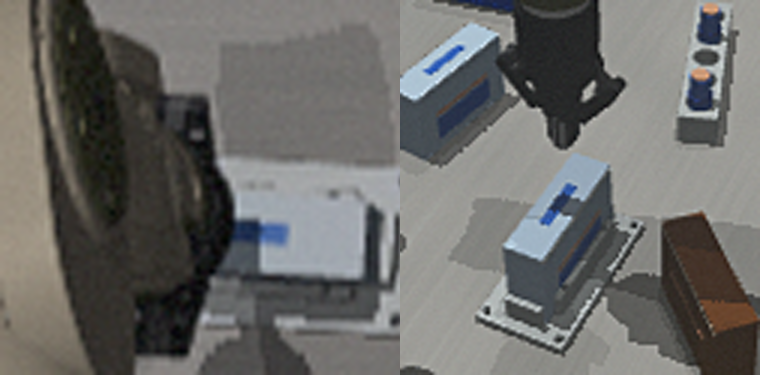

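The side view shows the lid flat and shut, with the carton in the nest (555,215). The fitted plane's tilt is at most 0.02 rad. Opening and aligning over the carton centre.

>>> send_rows(
  targets=[
    [0.001,0.005,0,0,0,0],
    [0.001,0.0045,0,0,0,0],
    [0,0,0.01,0,0,0],
    [0,0,0.01,0,0,0],
    [0,0,0,0,0,0],
    [0,0,0,0,0,0],
    [0,0,0.02,0,0,0],
    [0,0,0.02,0,0,0],
    [0,0,0.01,0,0,0],
    [0,0,0,0,0,0],
  ],
  jaw=-1,
)

```text
t: 9.5
tool_pos: [0.4929, 0.1873, 0.2925]
tool_rot: [0.721, 0.693, -0.001, -0.001]
wrist_force: [-1.3, 0.3, 0.0]
grip_width: 0.0856
gripper_force: 0.0
```

>>> send_rows(
  targets=[
    [0,0.0005,0.01,0,0,0],
    [0,0,0.01,0,0,0],
    [0,0,0.01,0,0,0],
    [0,0,0.01,0,0,0],
    [0,0,0.01,0,0,0],
    [0,0,0.01,0,0,0],
    [0,0,0.008,0,0,0],
    [0,0,0,0,0,0],
    [0,0,0,0,0,0],
    [0,0,0,0,0,0],
  ],
)

```text
t: 10.5
tool_pos: [0.4943, 0.1875, 0.2261]
tool_rot: [0.721, 0.693, 0.0, 0.0]
wrist_force: [0.1, -0.0, 0.0]
grip_width: 0.0851
gripper_force: 0.0
```

>>> send_rows(
  targets=[
    [0,0,0,0,0,0],
    [0,0,0,0,0,0],
    [0,0,0,0,0,0],
    [0,0,0,0,0,0],
    [0,0,0,0,0,0],
    [0,0,0,0,0,0],
    [0,0,0,0,0,0],
    [0,0,0,0,0,0],
    [0,0,0,0,0,0],
    [0,0,0,0,0,0],
  ],
  jaw=-0.15,
)

```text
t: 11.5
tool_pos: [0.494, 0.1874, 0.2256]
tool_rot: [0.721, 0.693, -0.0, 0.0]
wrist_force: [0.3, -0.0, -0.7]
grip_width: 0.0491
gripper_force: 0.0
```

>>> send_rows(
  targets=[
    [0,0,0,0,0,0],
    [0,0,0,0,0,0],
    [0,0,0,0,0,0],
    [0,0,0,0,0,0],
    [0,0,0,0,0,0],
    [0,0,0,0,0,0],
    [0,0,0,0,0,0],
    [0,0,0,0,0,0],
    [0,0,0,0,0,0],
    [0,0,0,0,0,0],
  ],
  jaw=-0.02,
)

```text
t: 12.5
tool_pos: [0.4942, 0.1874, 0.2258]
tool_rot: [0.721, 0.693, 0.0, 0.0]
wrist_force: [1.4, -0.1, 0.4]
grip_width: 0.0441
gripper_force: 18.5
```

18.5 N per pad: enough for a 2.7 N carton and safe. Lifting.

>>> send_rows(
  targets=[
    [0,0,-0.002,0,0,0],
    [0,0,-0.003,0,0,0],
    [0,0,-0.004,0,0,0],
    [0,0,-0.005,0,0,0],
    [0,0,-0.006,0,0,0],
    [0,0,-0.007,0,0,0],
    [0,0,-0.007,0,0,0],
    [0,0,-0.007,0,0,0],
    [0,0,-0.007,0,0,0],
    [0,0,-0.007,0,0,0],
  ],
)

```text
t: 13.5
tool_pos: [0.4936, 0.1874, 0.2812]
tool_rot: [0.721, 0.693, -0.0, -0.0]
wrist_force: [-0.6, 0.0, -2.3]
grip_width: 0.044
gripper_force: 18.4
```

>>> send_rows(
  targets=[
    [0,0,-0.01,0,0,0],
    [0,0,-0.01,0,0,0],
    [0,0,-0.01,0,0,0],
    [0,0,-0.01,0,0,0],
    [0,0,-0.01,0,0,0],
    [0,0,-0.01,0,0,0],
    [0,0,-0.01,0,0,0],
    [0,0,-0.007,0,0,0],
    [0,0,-0.005,0,0,0],
    [0,0,-0.003,0,0,0],
  ],
)

```text
t: 14.5
tool_pos: [0.494, 0.1875, 0.3661]
tool_rot: [0.721, 0.693, 0.0, 0.0]
wrist_force: [-0.0, -0.6, -3.6]
grip_width: 0.0438
gripper_force: 18.4
```

>>> send_rows(
  targets=[
    [0,0,0,0,0,0],
    [0,0,0,0,0,0],
    [0,0,0,0,0,0],
    [0,0,0,0,0,0],
    [0,0,0,0,0,0],
    [0,0,0,0,0,0],
    [0,0,0,0,0,0],
    [0,0,0,0,0,0],
    [0,0,0,0,0,0],
    [0,0,0,0,0,0],
  ],
)

```text
t: 15.5
tool_pos: [0.494, 0.1874, 0.3657]
tool_rot: [0.721, 0.693, 0.0, 0.0]
wrist_force: [-0.2, -0.1, -3.3]
grip_width: 0.0441
gripper_force: 18.4
```

```bash
python3 snap.py 5
python3 - <<'E'
from h import *
p,d,P=load("side",5);x=P.reshape(-1,3);m=(abs(x[:,0]-.494)<.06)&(abs(x[:,1]-.187)<.1)&(x[:,2]>.06)&(x[:,2]<.26)
for s in(.115,.125,.14,.16,.2,.23,.25,.26,.27):
    k=m&(abs(x[:,1]-s)<.006); print(s,k.sum(),np.percentile(x[k,2],[1,50,95]).round(3) if k.sum() else'',np.percentile(x[k,0],[2,98]).round(3) if k.sum() else'')
E
```

```text
15.6 [0.49398776 0.18742753 0.36567169] [ 0.18295418  0.28018411 -2.80583333]
0.115 17 [0.158 0.24  0.247] [0.468 0.482]
0.125 26 [0.151 0.175 0.247] [0.468 0.481]
0.14 15 [0.154 0.167 0.202] [0.469 0.476]
0.16 18 [0.152 0.173 0.234] [0.469 0.473]
0.2 241 [0.155 0.243 0.257] [0.441 0.545]
0.23 100 [0.153 0.238 0.247] [0.471 0.514]
0.25 110 [0.154 0.241 0.247] [0.472 0.514]
0.26 387 [0.152 0.203 0.244] [0.473 0.517]
0.27 1 [0.163 0.163 0.163] [0.489 0.489]
```

View pics/snap5.png

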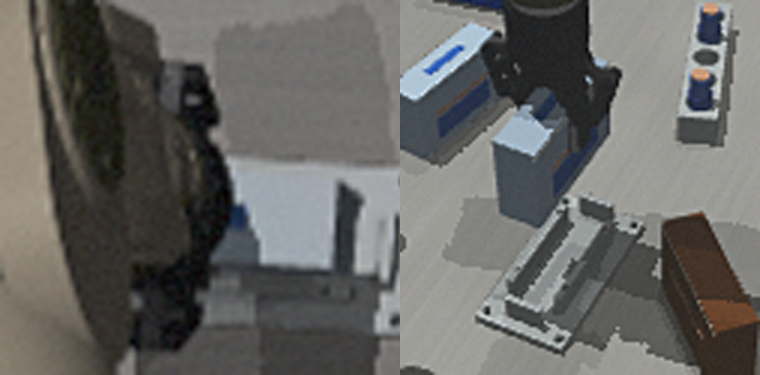

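The side view shows the carton held upright and shut at (550,160), above the empty nest at (560,275). Its underside is at about 0.15 m, level and steady. Handing in.

```bash
python3 -c "
from bench import workorder
print(workorder.job_done())"
```

```text
the job is handed in; nothing more can be done
None
```

The lid is snapped shut, and the carton is held upright and steady over the nest with its underside about 15 cm above the bench; I handed the job in at about 15.6 s, and the hand-in returned no verdict.

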